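# Clamp a power module in the test fixture

### The job

Lay the power module flat in the rectangular nest of the clamp fixture, swing the clamp arm over it as far as its stop, then turn the black knob clockwise until its torque limiter slips and clicks. Stop at the first or second click and let go: a third is too many. Treat the module gently and leave the other things on the bench where they are.

Things in the scene. Friction and masses are not known exactly. Their poses are not given: they have to be found in the camera images.
- module: Power module to clamp: grey rectangular block 50 (x) x 34 (y) x 22 (z) mm with a copper underside and brass strips on its flat top, 90 g, loose on the bench. Origin: centre of its underside; z up. Either way round (half a turn) fits the nest.
- nest (a point): Centre of the nest's floor, 15 mm above the bench, on the aluminium base (130 x 190 x 15 mm, fixed to the bench). The nest is a black frame, 74 (x) x 58 (y) mm outside, 7 mm high above its floor (rim 22 mm above the bench), with a rectangular pocket 53 (x) x 37 (y) mm and a small chamfer. z up; x along the pocket's long side. The post of the arm stands 90 mm away in +y.
- post (a point): On the vertical hinge axis of the swing arm, 78 mm above the bench, at the top of the arm; the post's steel cap is 36 mm across and 2 mm higher. It lies 90 mm from the nest's centre along the nest's +y. Axes parallel to the nest's.
- fixture: The whole clamp fixture, fixed to the bench: base plate, nest, post and arm. Origin: under the centre of the nest, on the bench; axes parallel to the nest's.
- clamp_arm: The swing arm: an aluminium bar 30 mm wide and 14 mm thick (63 to 77 mm above the bench) that runs from the post 90 mm to the knob's axis, where it ends in a boss 38 mm across; it carries the knob above and the pressing foot below. Origin: on the hinge axis, 62 mm above the bench; z up; the arm runs along its -y.
- boss (a point): On the knob's axis, top of the arm's boss, 77 mm above the bench. Below hangs the pressing foot, a white disc 22 mm across on the screw. It starts 2 to 8 mm above a seated module (how far is not measured), sinks 4 mm per radian of clockwise turning and presses with about 20 to 25 N when the clutch clicks; the screw then holds by itself. It clears the module only if that is fully down in its nest.
- swing (a joint): Angle of the swing arm about the post (rad). 0: against its stop, the knob and foot exactly over the nest's centre. It grows as the arm swings open, counter-clockwise seen from above; at the start it is 1.2 to 1.7 (arm pointing along the nest's +x, away from the robot). Stiff hinge (0.15 N m): it stays where it is left.
- knob (a point): Centre of the knob's top face, on its turning axis, 112 mm above the bench. The knob is a round black ribbed plastic knob, diameter 40 mm, 30 mm high (82 to 112 mm above the bench), standing upright on the end of the swing arm; it does not rise or sink as it turns. Its point turns with it. Beneath the knob there is a thin steel collar that turns with the screw, with a small nub; the knob's bright mark stands over the nub until the clutch slips.
- clutch (a joint): How far the knob has slipped on the screw (rad), clockwise positive; 0 at the start and while knob and screw turn as one. 18 clicks a turn: each 0.35 rad of slip is one click. Turning the screw freely takes about 0.22 N m; with the foot bearing on the module the torque climbs to about 0.3 N m, then falls to about zero as the clutch clicks over, and so on at each click. First contact comes after 0.5 to 2.1 rad of turning, so more than one grasp may be needed.
- choke: Bystander: copper-wound round choke lying flat, diameter 34, height 20 mm. Origin: centre of its underside.
- capacitor: Bystander: upright black can capacitor, diameter 25, height 35 mm. Origin: centre of its underside.
- transformer: Bystander: small dark square transformer, 32 x 32 x 28 mm. Origin: centre of its underside.
- screwdriver: Bystander: screwdriver 170 mm long, lying on the bench. Origin: its middle.
There are look-alikes about, which are no part of the job. What is shaped like the fixture but green is not meant.

How it is judged:
By the outcome, as a careful person would: the job done as asked, in the order asked, and still so for the second after the job is handed in, with the robot touching nothing.
It also fails if it takes over 72 s, if anything falls off the work surface, if the arm or the gripper's body presses on something with over 40 N, if the wrist force passes 120 N, or if a joint passes its speed limit or range.

### The arm

A 7-joint arm with a two-finger parallel gripper is mounted at the origin on the work surface. World frame = base frame: x ahead of the robot, y to its left, z up, the work surface at z = 0. Lengths are in m, angles in degrees, forces in N, time in s.
With the tool pointing down it reaches from about 0.425 to 0.875 m from the base axis. Payload 8.4 kg.
Tool frame: the origin (TCP) lies midway between the tips of the shut fingers; the grasp point (between the pads) lies 19 mm behind it; z points along the fingers, y is the line along which they close (so a half turn about z gives the same grasp; the last joint's range is limited). The gripper opens to 85 mm and grips with 20 to 120 N. Pads are 22 mm wide; open, the fingers measure 114 mm over their backs; the gripper's body (76 mm by 85 mm) begins 54 mm behind the grasp point. The pads swing forward as they close: fully open they stand 13 mm farther back than shut.
Start: joints at [68.171, 19.091, 2.286, 83.961, -0.768, 76.965, -3.352], TCP at [0.181, -0.624, 0.231] pointing down, gripper open.
Joint ranges: [-147.57, 147.57], [-21.85, 119.76], [-74.77, 79.35], [14.55, 137.4], [-85.83, 265.84], [4.83, 119.75], [-152.11, 152.11]. Speed limits (degrees/s): [127.2, 127.2, 159.86, 159.86, 180, 180, 180].

### API

Orientations are given as [roll, pitch, yaw] about the fixed x, y, z axes, in that order (R = Rz(yaw) Ry(pitch) Rx(roll)).
In Python, from plant import ctrl gives the robot as it stands.
- The arm moves only by the tool carry_out, never from a script. Its argument "commands" is a list of rows, each a list of 7 numbers: the shift along the tool's x, y, z in cm, then the turn, a rotation vector about the tool's x, y, z in degrees, then the finger opening in cm, from 0 to 8.54. A call has 1 to 20 rows; each row is the pose to reach, as a shift and turn from the pose commanded when the call began, along the tool's axes at that moment; what a row does not reach only later rows make up. A row lasts 1/12 s, in which the tool goes at most 41.7 mm and 7.16 degrees, less where a joint would pass 70% of its speed; a pose out of reach is approached as far as the arm can. A call with a gripper value outside its range is refused whole. The fingers move at their own pace and stop on an object; the grip force is fixed at half the most. Time passes only in rows, so rows that repeat a pose let the fingers close. It gives the time, the measured TCP pose, the force, the opening and the grip force at its end, in the units of the state.
- ctrl.get_state(): the state, without advancing time (a new reading comes with each control period).
- ctrl.read_camera(name): name is "side" or "top" or "wrist"; returns the picture (420x560x3 uint8, blue, green, red); there is no depth.
- ctrl.camera_model(name): a dict with "mtx" (3x3 intrinsics, pixels), "position" and "attitude" of the camera in the world. Camera axes: x right, y down, z forward; pixel columns grow to the right and rows downward; lengths in m; the calibration is good to about 2 mm. A picture is of the moment at which its call begins: read the wrist's pose just before it. camera_model takes no time and is no camera call; for the wrist camera it gives the pose at the moment of the call.
- ctrl.finish_job(): hands the job in; it is judged then, once.
Trained networks look in the newest picture that a camera, given by its name, has taken for a name from the list of things; names that differ only in an ending like _2 or _b are one class to them, and where a whole thing is asked for, a point or a joint stands for the part that bears it (a point fixed in the world has none). Each returns a list of dicts, best first, with "conf" (0 to 1); they miss things now and then, are a little off and sometimes report something else, mostly with a low value. They report only what shows in the picture. A call takes as long as a camera call. They do not tell look-alikes from the thing itself.
- ctrl.search_frame(label, camera): "xy" ([column, row] as shares, 0 to 1, of the picture: columns of its width, rows of its height, amid what is visible of it).
- ctrl.regions_of(label, camera): "mask" (420x560 bool, what is visible of it) and "xy" ([column, row] as shares, 0 to 1, of the picture: columns of its width, rows of its height, amid what is visible of it).
The state is a dict: "clock": time; "joint_pos": joint angles; "qd": joint speeds; "joint_torque": joint torques, N m; "position": TCP position; "tcp_rot": TCP orientation; "contact_force": force on the tool from outside, world axes, zero at the start; "wrist_torque": the same for the moment, N m; "finger_gap": finger opening in m; "grasp_force": force on a finger pad.
Only numpy, scipy, OpenCV 4.12 (cv2) and the standard library are available. Lean on these libraries where they do the work, as an engineer would, in place of code of your own. Each camera call takes 0.05 s, during which the arm holds its last target. There are 200 camera calls.

## Working session

There is one attempt and no reset: what is moved stays moved. The work goes in short steps, Python scripts to look and compute and a tool call to move; the robot and the scene stay as the last step left them, time stands still between calls to the robot, and variables do not carry over. Pictures are saved under pics/ and viewed, at most 10 in all, crops included, and the job is handed in when it is done.

Besides the shell and the picture viewer there is one more tool, called after ">>>" as name([rows], argument=value, ...), one row to a line, values as JSON. carry_out: Moves the arm, as the interface text tells. Its arguments: {"type":"object","properties":{"commands":{"type":"array","items":{"type":"array","items":{"type":"number"}}}},"required":["commands"]}

```bash
mkdir -p pics; ls
cat > h.py <<'E'
import numpy as np, cv2
from scipy.spatial.transform import Rotation as R
from plant import ctrl
def cam(n):
    m=ctrl.camera_model(n); return m
E
python3 - <<'E'
from h import *
for n in ["side","top","wrist"]:
    m=ctrl.camera_model(n); print(n,m)
a=ctrl.read_camera("side");b=ctrl.read_camera("top")
cv2.imwrite("pics/side.png",a);cv2.imwrite("pics/top.png",b)
for c in ["side","top"]:
  for l in ["module","nest","post","boss","knob","fixture"]:
    print(c,l,[(round(d["conf"],2),(np.array(d["xy"])*[560,420]).round(1)) for d in ctrl.search_frame(l,c)])
s=ctrl.get_state();print(s)
E
```

```text
pics
side {'mtx': array([[392.96245133,   0.        , 272.96553982],
       [  0.        , 392.96245133, 211.80250062],
       [  0.        ,   0.        ,   1.        ]]), 'position': array([ 0.34178807, -0.77077799,  0.52349171]), 'attitude': array([-121.78064765,   -0.26861747,  -11.0701294 ])}
top {'mtx': array([[407.82636697,   0.        , 278.18421189],
       [  0.        , 407.82636697, 213.48054394],
       [  0.        ,   0.        ,   1.        ]]), 'position': array([ 0.36537016, -0.08332973,  1.05536897]), 'attitude': array([-174.83968307,   -0.44078876,  -88.35269187])}
wrist {'mtx': array([[349.84408686,   0.        , 277.20457825],
       [  0.        , 349.84408686, 212.39838459],
       [  0.        ,   0.        ,   1.        ]]), 'position': array([ 0.24340598, -0.60619018,  0.37182025]), 'attitude': array([ 1.64764893e+02,  5.82283633e-02, -7.38069177e+01])}
side module [(0.6, array([301.8, 273.3]))]
side nest [(0.63, array([265.7, 194.5])), (0.6, array([173.9, 183.5]))]
side post [(0.89, array([171.2, 183.7])), (0.61, array([266.9, 194.6])), (0.24, array([293.5
[... 712 characters left out ...]
, 'joint_pos': array([68.17212945, 19.08687357,  2.28470326, 83.96147807, -0.76869567,
       76.96626163, -3.35122653]), 'qd': array([-0.14848989, -0.06409355, -0.05221752, -0.15230169,  0.01271156,
        0.04856702, -0.00072846]), 'joint_torque': array([-9.87932472e-04, -6.58124042e+01,  1.36208408e+00, -4.05745912e+01,
        1.66376884e-02,  2.75721264e-03, -7.47287936e-05]), 'position': array([ 0.18073358, -0.62433202,  0.23135153]), 'tcp_rot': array([ 1.79999526e+02, -1.99950563e-03,  1.61440606e+01]), 'contact_force': array([-0.18070215, -0.21358681, -0.32069773]), 'wrist_torque': array([-0.02338366, -0.01139608,  0.02656038]), 'grasp_force': 0.0, 'finger_gap': 0.08559601612490962}
```

```bash
python3 -c "
import cv2
b=cv2.imread('pics/top.png');cv2.imwrite('pics/top2.png',cv2.resize(b[90:390,60:440],(760,600),interpolation=cv2.INTER_CUBIC))"
```

```text
(no output)
```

View pics/top2.png

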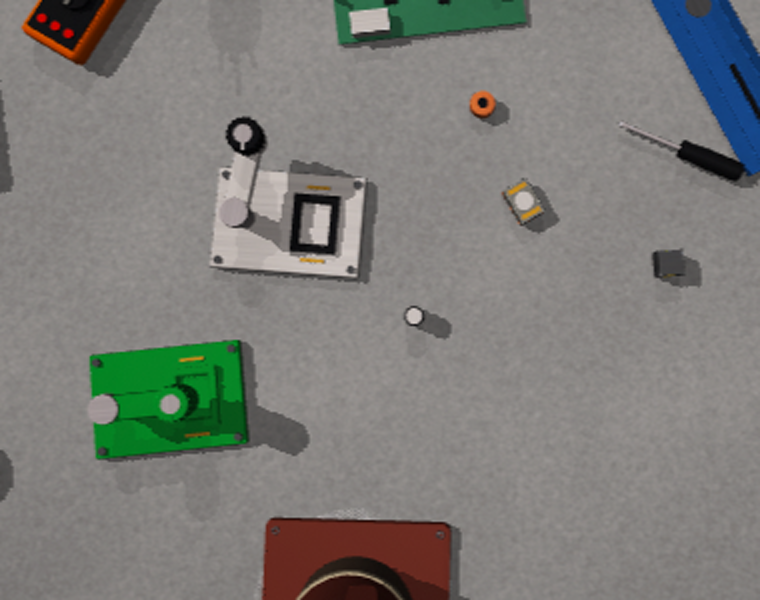

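View pics/side.png

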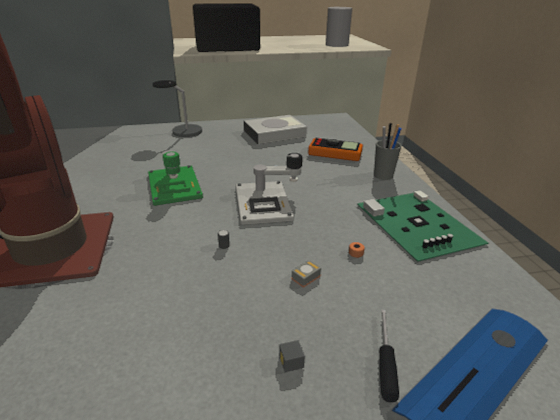

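The top view shows the aluminium fixture: nest near full-image pixel (217,201), post (177,196), knob (182,157). The module is at (321,191), the green decoy at lower left. The side view agrees, with the module at (306,274) and the nest at (264,205).

```bash
cat >> h.py <<'E'
def ray(m,px):
    K=m["mtx"];Rm=R.from_euler("xyz",m["attitude"],degrees=True).as_matrix()
    d=Rm@np.linalg.inv(K)@np.array([px[0],px[1],1.]);return np.array(m["position"]),d/np.linalg.norm(d)
def atz(m,px,z):
    p,d=ray(m,px);return p+d*(z-p[2])/d[2]
def tri(obs):
    A=np.zeros((3,3));b=np.zeros(3);rs=[ray(m,p) for m,p in obs]
    for p,d in rs:
        M=np.eye(3)-np.outer(d,d);A+=M;b+=M@p
    x=np.linalg.solve(A,b);return x,[np.linalg.norm((np.eye(3)-np.outer(d,d))@(x-p)) for p,d in rs]
def proj(m,X):
    Rm=R.from_euler("xyz",m["attitude"],degrees=True).as_matrix()
    c=Rm.T@(np.array(X)-m["position"]);u=m["mtx"]@c;return u[:2]/u[2]
E
python3 - <<'E'
from h import *
t=ctrl.camera_model("top");s=ctrl.camera_model("side")
for n,a,b in [("module",(321.5,191),(306,271)),("nest",(217.5,201.5),(264,205)),("postcap",(177,196),(260,169)),("knobtop",(182,157),(294,157))]:
    print(n,tri([(t,a),(s,b)]))
print("module z22",atz(t,(321.5,191),.022),"nest z22",atz(t,(217.5,201.5),.022),"post",atz(t,(177,196),.08),"knob",atz(t,(182,157),.112))
for l in ["choke","capacitor","transformer","screwdriver"]:
    ctrl_=ctrl.search_frame(l,"top"); print(l,[(round(d["conf"],2),atz(t,np.array(d["xy"])*[560,420],.02).round(3)) for d in ctrl_][:2])
E
```

```text
module (array([ 0.52152762, -0.19843794,  0.01716392]), [np.float64(0.0009183411929101319), np.float64(0.0009183411929103708)])
nest (array([0.4854112 , 0.06763841, 0.01670403]), [np.float64(0.0001730737032816411), np.float64(0.00017307370328175267)])
postcap (array([0.49012954, 0.15776784, 0.07371311]), [np.float64(0.0006511960036137567), np.float64(0.0006511960036137501)])
knobtop (array([0.57810924, 0.14245947, 0.10764365]), [np.float64(4.634538379080844e-05), np.float64(4.634538379079585e-05)])
module z22 [ 0.51988843 -0.19773663  0.022     ] nest z22 [0.48497141 0.06685223 0.022     ] post [0.48868265 0.15628031 0.08      ] knob [0.57717791 0.1414157  0.112     ]
choke [(0.47, array([ 0.64 , -0.146,  0.02 ])), (0.43, array([0.561, 0.161, 0.02 ]))]
capacitor []
transformer [(0.73, array([ 0.45 , -0.394,  0.02 ]))]
screwdriver [(0.91, array([ 0.584, -0.436,  0.02 ]))]
```

```bash
cat >> h.py <<'E'
def to(x,y,z,yaw):
    s=ctrl.get_state();R0=R.from_euler("xyz",s["tcp_rot"],degrees=True)
    R1=R.from_euler("xyz",[180,0,yaw],degrees=True)
    print("shift cm",(R0.inv().apply(np.array([x,y,z])-s["position"])*100).round(2),"rv deg",np.degrees((R0.inv()*R1).as_rotvec()).round(2),"now",np.round(s["position"],4),s["tcp_rot"].round(2),s["clock"])
E
python3 -c "
from h import *
to(.50,-.2,.2,0)"
```

```text
shift cm [ 42.47 -31.88   3.13] rv deg [-0.   -0.   16.14] now [ 0.1807 -0.6243  0.2313] [-180.     -0.     16.14] 0.9
```

>>> carry_out([
  [42.5,-31.9,3.1,0,0,16.1,8.5],
  [42.5,-31.9,3.1,0,0,16.1,8.5],
  [42.5,-31.9,3.1,0,0,16.1,8.5],
  [42.5,-31.9,3.1,0,0,16.1,8.5],
  [42.5,-31.9,3.1,0,0,16.1,8.5],
  [42.5,-31.9,3.1,0,0,16.1,8.5],
  [42.5,-31.9,3.1,0,0,16.1,8.5],
  [42.5,-31.9,3.1,0,0,16.1,8.5],
  [42.5,-31.9,3.1,0,0,16.1,8.5],
  [42.5,-31.9,3.1,0,0,16.1,8.5],
  [42.5,-31.9,3.1,0,0,16.1,8.5],
  [42.5,-31.9,3.1,0,0,16.1,8.5],
  [42.5,-31.9,3.1,0,0,16.1,8.5],
  [42.5,-31.9,3.1,0,0,16.1,8.5],
  [42.5,-31.9,3.1,0,0,16.1,8.5],
  [42.5,-31.9,3.1,0,0,16.1,8.5],
])

```text
clock: 2.23
position: [0.5, -0.2003, 0.2003]
tcp_rot: [180.0, 0.0, 0.0]
contact_force: [-0.1, 0.6, 0.3]
finger_gap: 0.0851
grasp_force: 0.0
```

Run:
```python
from h import *
import pickle
m=ctrl.camera_model("wrist");a=ctrl.read_camera("wrist");cv2.imwrite("pics/w1.png",a)
r=ctrl.regions_of("module","wrist")
pickle.dump((m,a,r),open("w1.pkl","wb"))
v=a.copy()
for d in r:
    c,_=cv2.findContours(d["mask"].astype(np.uint8),0,1);c=max(c,key=cv2.contourArea)
    print(d["conf"],np.array(d["xy"])*[560,420],cv2.minAreaRect(c))
    X=np.array([atz(m,p[0],.022)[:2] for p in c])*1000
    print(cv2.minAreaRect(X.astype(np.float32)))
```

```text
0.77 [276.696 165.816] ((274.7793884277344, 164.63235473632812), (54.365047454833984, 37.04369354248047), 59.03623962402344)
((522.865234375, -199.01634216308594), (49.85357666015625, 33.68744659423828), 30.298011779785156)
```

View pics/w1.png

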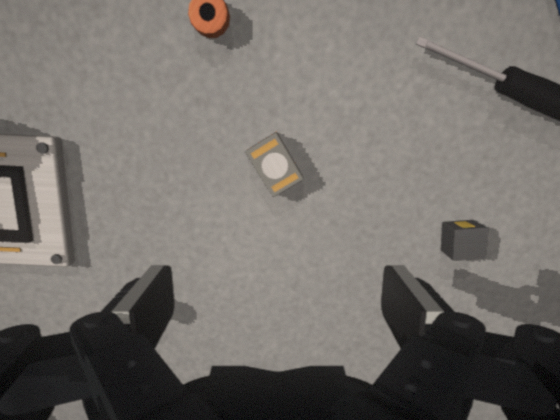

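The wrist view shows the module at (275,165), brass strips at its two ends. It measures 49.9 × 33.7 mm at z = 22 mm, which matches the given size, with its long axis at +30.3°.

```bash
python3 -c "
from h import *
to(.5229,-.199,.006,30.3)"
```

```text
shift cm [ 2.34 -0.23 19.44] rv deg [ 2.000e-02  2.000e-02 -3.038e+01] now [ 0.4996 -0.2012  0.2004] [ 1.7997e+02  1.0000e-02 -8.0000e-02] 2.3333
```

>>> carry_out([
  [2.3,-0.2,4,0,0,-7,6],
  [2.3,-0.2,8,0,0,-14,6],
  [2.3,-0.2,11,0,0,-21,6],
  [2.3,-0.2,13,0,0,-28,6],
  [2.3,-0.2,15,0,0,-30.3,6],
  [2.3,-0.2,17,0,0,-30.3,6],
  [2.3,-0.2,18.5,0,0,-30.3,6],
  [2.3,-0.2,19.4,0,0,-30.3,6],
  [2.3,-0.2,19.4,0,0,-30.3,6],
  [2.3,-0.2,19.4,0,0,-30.3,4.5],
  [2.3,-0.2,19.4,0,0,-30.3,3.0],
  [2.3,-0.2,19.4,0,0,-30.3,2.8],
  [2.3,-0.2,19.4,0,0,-30.3,2.8],
  [2.3,-0.2,19.4,0,0,-30.3,2.8],
  [2.3,-0.2,19.4,0,0,-30.3,2.8],
])

```text
clock: 3.58
position: [0.5242, -0.1983, 0.0078]
tcp_rot: [179.9, -0.1, 30.3]
contact_force: [-1.6, -0.1, 7.3]
finger_gap: 0.0325
grasp_force: 60.7
```

```bash
python3 -c "
from h import *
to(.435,.066,.17,-2.5)"
```

```text
shift cm [  5.67 -27.29 -16.27] rv deg [ 0.1  -0.1  32.83] now [ 0.5242 -0.1983  0.0078] [ 1.7988e+02 -7.0000e-02  3.0330e+01] 3.5833
```

>>> carry_out([
  [0,0,-1,0,0,0,2.8],
  [0,0,-3,0,0,0,2.8],
  [0,0,-6,0,0,0,2.8],
  [0.3,-2,-9,0,0,3,2.8],
  [1,-5,-12,0,0,8,2.8],
  [1.8,-8.5,-15,0,0,14,2.8],
  [2.6,-12,-16.3,0,0,20,2.8],
  [3.4,-15.5,-16.3,0,0,26,2.8],
  [4.1,-19,-16.3,0,0,32.8,2.8],
  [4.8,-22.5,-16.3,0,0,32.8,2.8],
  [5.4,-25.5,-16.3,0,0,32.8,2.8],
  [5.7,-27,-16.3,0,0,32.8,2.8],
  [5.7,-27.3,-16.3,0,0,32.8,2.8],
  [5.7,-27.3,-16.3,0,0,32.8,2.8],
  [5.7,-27.3,-16.3,0,0,32.8,2.8],
])

```text
clock: 4.83
position: [0.4347, 0.0658, 0.1697]
tcp_rot: [180.0, -0.0, -2.5]
contact_force: [0.0, -0.6, -1.8]
finger_gap: 0.0323
grasp_force: 59.9
```

Run:
```python
from h import *
import pickle
s=ctrl.get_state();m=ctrl.camera_model("wrist");a=ctrl.read_camera("wrist");cv2.imwrite("pics/w2.png",cv2.resize(a,(784,588),interpolation=cv2.INTER_CUBIC))
pickle.dump((s,m,a),open("w2.pkl","wb"))
print(s["position"],s["tcp_rot"],s["finger_gap"],s["contact_force"])
for l in ["nest","module","knob","post"]:
  print(l,[(round(d["conf"],2),(np.array(d["xy"])*[560,420]).round(1)) for d in ctrl.search_frame(l,"wrist")])
```

```text
[0.43473408 0.06582308 0.16971355] [ 1.79971893e+02 -3.08665725e-02 -2.48251275e+00] 0.03231297205734869 [ 0.03749639 -0.55484619 -1.77285888]
nest [(0.58, array([215.3, 121.2]))]
module [(0.95, array([278.4, 274.2]))]
knob [(0.7, array([130.2,   9.5]))]
post [(0.79, array([ 55. , 340.3])), (0.27, array([137. ,  81.6]))]
```

View pics/w2.png

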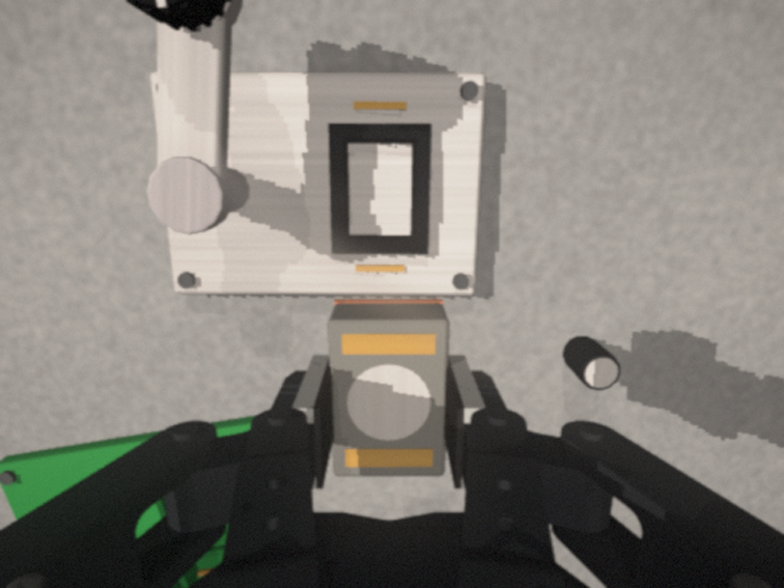

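The wrist view shows the module held square with its copper face down, its top from row 320 to 474 (columns 330–447) in the scaled picture. The nest frame covers (329–431, 124–254), its pocket is clear, and the arm is open at left.

Run:
```python
from h import *
import pickle
s,m,a=pickle.load(open("w2.pkl","rb"))
g=cv2.cvtColor(a,cv2.COLOR_BGR2GRAY)
roi=np.zeros_like(g);roi[80:190,225:318]=1
d=((g<55)&(roi>0)).astype(np.uint8)
n,lab,st,_=cv2.connectedComponentsWithStats(d);k=1+np.argmax(st[1:,4]);print(st[k])
c,h=cv2.findContours((lab==k).astype(np.uint8),cv2.RETR_CCOMP,cv2.CHAIN_APPROX_NONE)
for q in sorted(c,key=cv2.contourArea)[-2:]:
    X=np.array([atz(m,p[0],.022)[:2] for p in q],dtype=np.float32)*1000
    print("nest",cv2.minAreaRect(X))
# module top corners by eye
T=R.from_euler("xyz",s["tcp_rot"],degrees=True)
for z in (.182,.184,.186):
  C=np.array([atz(m,np.array(p)/1.4-.15,z) for p in [(330,320),(447,320),(335,474),(445,474)]])
  cc=C.mean(0);print(z,cc,T.inv().apply(cc-s["position"])*1000,np.linalg.norm(C[0]-C[1]),np.linalg.norm(C[2]-C[3]),np.linalg.norm(C[0]-C[2]),"circ",T.inv().apply(atz(m,(277.9,286.8),z)-s["position"])*1000)
cv2.imwrite("pics/crop.png",cv2.resize(a[205:350,215:340],None,fx=4,fy=4,interpolation=cv2.INTER_CUBIC))
```

```text
[ 236   89   71   74 1790]
nest ((487.788818359375, 43.52223205566406), (3.407790184020996, 4.463349342346191), 43.85840606689453)
nest ((493.16790771484375, 67.65127563476562), (55.56201934814453, 56.88950729370117), 87.57189178466797)
0.182 [0.43403462 0.06493734 0.182     ] [ -0.65381962   0.92123392 -12.28635777] 0.03237109086888724 0.0333133175728912 0.04892563283912849 circ [ -1.05298586   0.91504552 -12.28657584]
0.184 [0.43505529 0.06490105 0.184     ] [  0.36853766   0.91426846 -14.28581095] 0.03186981034832125 0.032797446259120636 0.04816799798530304 circ [ -0.02444731   0.90817589 -14.28602565]
0.186 [0.43607595 0.06486475 0.186     ] [  1.39089495   0.907303   -16.28526413] 0.03136852982775525 0.032281574945350076 0.047410363131477576 circ [  1.00409124   0.90130626 -16.28547545]
```

View pics/crop.png

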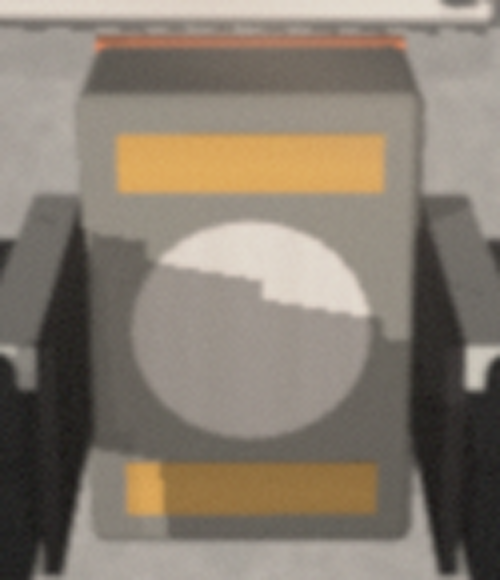

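Run:
```python
from h import *
import pickle
s,m,a=pickle.load(open("w2.pkl","rb"))
g=cv2.cvtColor(a,cv2.COLOR_BGR2GRAY)
print("row130",g[130,228:316]);print("row150",g[150,228:316]);print("col272",g[80:192,272]); print("col240",g[80:192,240])
T=R.from_euler("xyz",s["tcp_rot"],degrees=True).inv()
o=np.array([[25,17,0],[25,-17,0],[-25,17,0],[-25,-17,0],[25,17,-22],[25,-17,-22],[0,0,0]])/1000.
cr=np.array([(78,94),(419,94),(92,540),(411,540),(95,46),(406,46),(251,330)])/4.+[215,205]-.4
ok,rv,t=cv2.solvePnP(o,cr,m["mtx"],None)
Rc=R.from_euler("xyz",m["attitude"],degrees=True)
w=Rc.apply(t.ravel())+m["position"];Rw=Rc*R.from_rotvec(rv.ravel())
e,_=cv2.projectPoints(o,rv,t,m["mtx"],None);print((e[:,0]-cr).round(1))
print("top centre world",w,"in tool mm",T.apply(w-s["position"])*1000,"euler",Rw.as_euler("xyz",degrees=True))
```

```text
row130 [149 153 151 151 152 151 141 106  66  53  49  47  48  49  45  46  49  44
  41  47  71 112 144 152 153 153 154 151 152 151 152 152 154 152 154 151
 153 160 183 211 218 219 218 219 221 219 220 219 220 221 220 221 222 220
 219 220 222 220 221 221 221 221 221 221 214 186 114  62  53  51  55  52
  54  55  56  50  54  62  85 121 150 156 155 156 155 157 157 165]
row150 [153 152 153 150 154 153 147 128  82  59  57  55  54  51  50  52  53  53
  49  49  67 100 139 152 153 155 154 154 155 156 155 154 151 154 158 163
 186 214 220 221 221 220 221 221 221 221 221 222 222 221 222 222 222 220
 222 222 221 222 221 223 222 221 222 221 204 153  90  57  57  57  60  56
  57  55  59  58  59  67 105 145 158 158 159 157 157 161 159 167]
col272 [151 145 151 153 157 157 153 140  93  52  41  45  41  42  45  45  43  44
  47  43  42  50  96 158 203 211 211 209 206 207 212 215 217 220 224 227
 226 221 218 219 220 221 221 219 220 220 219 221 220 218 221 218 222 220
 217 219 218 221 220 219 218 219 220 220 220 221 221 221 219 221 221 222
 219 216 219 218 219 220 217 216 219 214 207 189 186 186 182 163  96  59
  58  59  56  57  60  61  61  61  63  66  80 118 169 202 206 205 205 203
 189 166 173 177]
col240 [152 150 151 153 156 156 152 135  80  41  38  39  38  39  36  39  40  36
  43  42  45  37  41  39  45  44  39  44  44  44  43  46  42  41  43  41
  43  44  43  41  40  45  45  43  46  45  45  48  46  47  48  51  46  47
  50  53  48  50  54  53  55  54  50  51  55  54  54  55  52  56  54  52
  53  54  53  52  53  56  58  56  62  59  63  63  66  66  66  67  68  73
  74  78  79  79  83  81  85  86  88  88  98 121 142 147 148 164 188 199
 206 211 214 214]
[[-0.   0.4]
 [ 0.2  0.2]
 [ 0.3  0.7]
 [-0.4  0.7]
 [ 1.8 -0.7]
 [-1.8 -0.9]
 [-0.2 -0.5]]
top centre world [0.43243877 0.06532812 0.17943572] in tool mm [-2.26647822  0.59868441 -9.72310649] euler [-0.51005346  1.93844241 -2.14319757]
```

Run:
```python
from h import *
import pickle
s,m,a=pickle.load(open("w2.pkl","rb"))
g=cv2.cvtColor(a,cv2.COLOR_BGR2GRAY)
roi=np.zeros_like(g);roi[84:188,225:318]=1
d=((g<100)&(roi>0)).astype(np.uint8)
n,lab,st,_=cv2.connectedComponentsWithStats(d);k=1+np.argmax(st[1:,4]);print(st[k])
c,h=cv2.findContours((lab==k).astype(np.uint8),cv2.RETR_CCOMP,cv2.CHAIN_APPROX_NONE)
for q in sorted(c,key=cv2.contourArea)[-2:]:
    X=np.array([atz(m,p[0],.022)[:2] for p in q],dtype=np.float32)*1000
    print("nest",cv2.minAreaRect(X),"z15",cv2.minAreaRect(np.array([atz(m,p[0],.015)[:2] for p in q],dtype=np.float32)*1000))
C=[cv2.undistortPoints(np.array([[0.,0]]),np.eye(3),None)]
print("cam",m["position"])
cp=atz(m,(186/1.4,194/1.4),.08);print("post",cp)
```

```text
[ 235   88   73   93 3602]
nest ((485.9037170410156, 67.25410461425781), (38.32594299316406, 53.931549072265625), 86.3138427734375) z15 ((485.5638427734375, 67.36692810058594), (39.25375747680664, 55.237159729003906), 86.31383514404297)
nest ((486.0466003417969, 67.92239379882812), (57.530155181884766, 72.63758850097656), 87.55331420898438) z15 ((485.7100830078125, 68.05140686035156), (58.92289352416992, 74.39604949951172), 87.55332946777344)
cam [0.49994594 0.06259338 0.3111536 ]
post [0.49071803 0.15619173 0.08      ]
```

```bash
python3 -c "
from h import *
to(.4868,.0686,.037,-2.7)"
```

```text
shift cm [ 5.19 -0.51 13.22] rv deg [-0.01  0.02  0.15] now [0.4348 0.0658 0.1693] [-1.7999e+02  2.0000e-02 -2.5500e+00] 5.0833
```

>>> carry_out([
  [2,-0.2,2,0,0,0.1,2.8],
  [4,-0.4,5,0,0,0.1,2.8],
  [5.2,-0.5,8,0,0,0.1,2.8],
  [5.2,-0.5,10.5,0,0,0.1,2.8],
  [5.2,-0.5,12,0,0,0.1,2.8],
  [5.2,-0.5,12.8,0,0,0.1,2.8],
  [5.2,-0.5,13.2,0,0,0.1,2.8],
  [5.2,-0.5,13.2,0,0,0.1,2.8],
  [5.2,-0.5,13.2,0,0,0.1,2.8],
])

```text
clock: 5.83
position: [0.4873, 0.0694, 0.0382]
tcp_rot: [-180.0, -0.1, -2.6]
contact_force: [-0.8, -0.2, -0.6]
finger_gap: 0.0326
grasp_force: 59.8
```

Run:
```python
from h import *
import pickle
s=ctrl.get_state();m=ctrl.camera_model("wrist");a=ctrl.read_camera("wrist")
pickle.dump((s,m,a),open("w3.pkl","wb"))
print(s["position"],s["tcp_rot"],s["finger_gap"],s["contact_force"])
cv2.imwrite("pics/w3.png",cv2.resize(a[170:350,190:370],(600,600),interpolation=cv2.INTER_CUBIC))
```

```text
[0.48733201 0.06940961 0.0382106 ] [-1.79994369e+02 -6.70148914e-02 -2.56795688e+00] 0.032564062772912204 [-0.75275782 -0.23374127 -0.64549864]
```

View pics/w3.png

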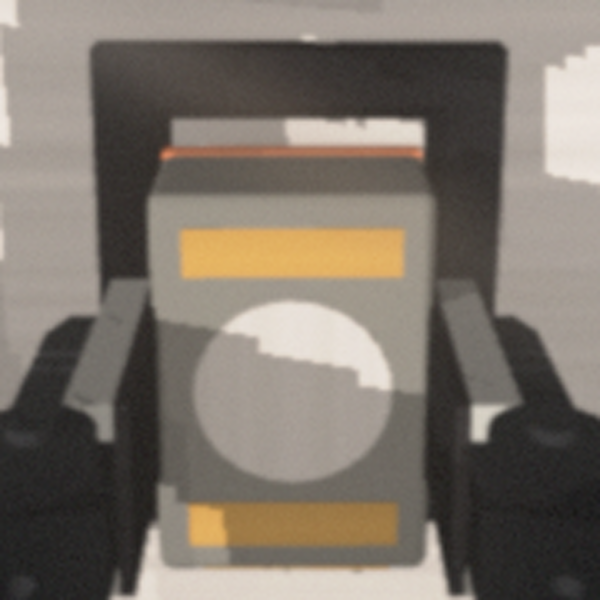

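The crop shows the nest frame's front outer edge at row 42 (columns 92–507), the pocket's front edge at row 118 (171–426), and the module's lower front edge at row 155 (161–424). I'll turn these into offsets.

Run:
```python
from h import *
import pickle
s,m,a=pickle.load(open("w3.pkl","rb"))
T=R.from_euler("xyz",s["tcp_rot"],degrees=True).inv()
f=lambda p,z:(T.apply(atz(m,np.array(p)/3.3333+[190,170]-.35,z)-s["position"])*1000)
for dz in (0,-.002):
  A=f((92,42),.022+dz);B=f((507,42),.022+dz);C=f((171,118),.022+dz);D=f((426,118),.022+dz)
  M=f((161,156),.0304+dz);N=f((424,156),.0304+dz)
  P=f((148,196),.0524+dz);Q=f((434,196),.0524+dz)
  print(dz);[print(k,v.round(2)) for k,v in dict(A=A,B=B,C=C,D=D,M=M,N=N,P=P,Q=Q).items()]
```

```text
0
A [ 36.75 -26.72  16.26]
B [36.79 30.1  16.25]
C [ 26.04 -16.19  16.24]
D [26.06 19.34 16.24]
M [ 22.92 -16.77   7.84]
N [22.95 18.23  7.84]
P [ 24.42 -15.85 -14.16]
Q [ 24.44  16.91 -14.16]
-0.002
A [ 36.39 -27.07  18.26]
B [36.43 30.48 18.25]
C [ 25.54 -16.4   18.24]
D [25.56 19.58 18.24]
M [ 22.36 -17.     9.84]
N [22.38 18.47  9.83]
P [ 23.78 -16.11 -12.16]
Q [ 23.8   17.16 -12.16]
```

>>> carry_out([
  [0.1,0.1,0.2,0,0,0,2.8],
  [0.1,0.1,0.5,0,0,0,2.8],
  [0.1,0.1,0.7,0,0,0,2.8],
  [0.1,0.1,0.85,0,0,0,2.8],
  [0.1,0.1,1.0,0,0,0,2.8],
  [0.1,0.1,1.1,0,0,0,2.8],
  [0.1,0.1,1.1,0,0,0,2.8],
])

```text
clock: 6.47
position: [0.4875, 0.0684, 0.0261]
tcp_rot: [-180.0, 0.0, -2.5]
contact_force: [1.0, -0.3, -1.8]
finger_gap: 0.0325
grasp_force: 59.8
```

>>> carry_out([
  [0,0,0.1,0,0,0,2.8],
  [0,0,0.2,0,0,0,2.8],
  [0,0,0.25,0,0,0,2.8],
  [0,0,0.3,0,0,0,2.8],
  [0,0,0.3,0,0,0,2.8],
])

```text
clock: 6.88
position: [0.4876, 0.0684, 0.0233]
tcp_rot: [-180.0, 0.0, -2.6]
contact_force: [0.5, -0.7, -1.4]
finger_gap: 0.0325
grasp_force: 59.8
```

>>> carry_out([
  [0,0,0.05,0,0,0,2.8],
  [0,0,0.05,0,0,0,3.3],
  [0,0,0.05,0,0,0,3.8],
  [0,0,0.05,0,0,0,4.5],
  [0,0,0.05,0,0,0,5.0],
  [0,0,0.05,0,0,0,5.0],
  [0,0,-1,0,0,0,5.0],
  [0,0,-3,0,0,0,5.0],
  [0,0,-6,0,0,0,5.0],
  [-1,0,-10,0,0,0,5.0],
  [-3,0,-13,0,0,0,5.0],
  [-5,0,-15,0,0,0,5.0],
  [-5,0,-15,0,0,0,5.0],
  [-5,0,-15,0,0,0,5.0],
])

```text
clock: 8.05
position: [0.4382, 0.0707, 0.1753]
tcp_rot: [179.9, -0.2, -2.5]
contact_force: [-0.5, -0.7, -0.3]
finger_gap: 0.0499
grasp_force: 0.0
```

Run:
```python
from h import *
import pickle
s=ctrl.get_state();m=ctrl.camera_model("wrist");a=ctrl.read_camera("wrist")
pickle.dump((s,m,a),open("w4.pkl","wb"))
print(s["position"],s["tcp_rot"],s["finger_gap"],s["contact_force"],s["clock"])
cv2.imwrite("pics/w4.png",cv2.resize(a,(784,588),interpolation=cv2.INTER_CUBIC))
```

```text
[0.43816294 0.07065973 0.1752736 ] [179.94798722  -0.23353428  -2.54893091] 0.04991250521885765 [-0.45762407 -0.71425687 -0.27210961] 8.05
```

View pics/w4.png

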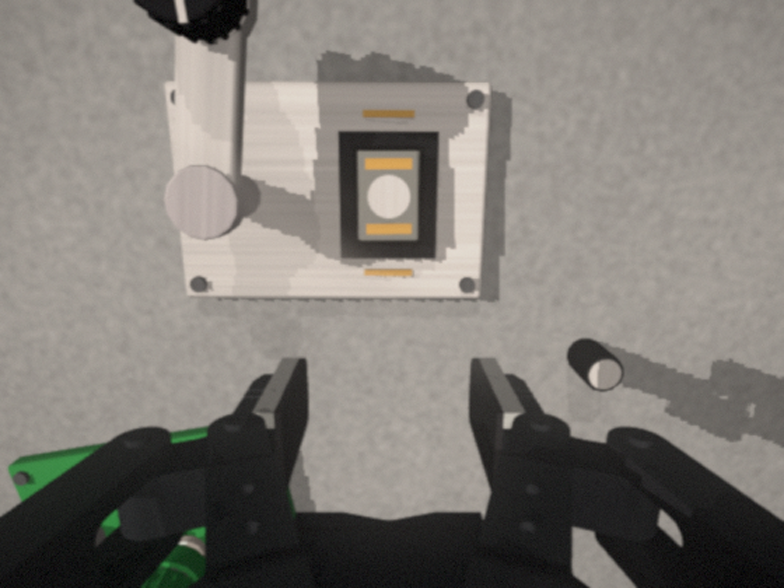

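The picture shows the module lying flat and centred in the nest, at about (389,195) scaled. Next comes the knob.

```bash
python3 -c "
from h import *
s=ctrl.get_state();print(s['joint_pos'].round(1),s['wrist_torque'].round(3))
to(.52,.145,.21,-2.5)"
```

```text
[  19.5   -1.3  -33.5  114.2   -0.7   66.8 -106.3] [0.018 0.035 0.012]
shift cm [ 7.86 -7.81 -3.59] rv deg [ 0.03 -0.11 -0.06] now [0.438  0.0705 0.174 ] [ 1.7997e+02 -1.1000e-01 -2.5600e+00] 8.1
```

>>> carry_out([
  [3,-3,-3.6,0,0,0,8.4],
  [6,-6,-3.6,0,0,0,8.4],
  [7.9,-7.8,-3.6,0,0,0,8.4],
  [7.9,-7.8,-3.6,0,0,0,8.4],
  [7.9,-7.8,-3.6,0,0,0,8.4],
])

```text
clock: 8.52
position: [0.5206, 0.1465, 0.2071]
tcp_rot: [-179.9, 0.3, -2.4]
contact_force: [-0.3, -0.9, -0.0]
finger_gap: 0.0841
grasp_force: 0.0
```

```bash
cat >> h.py <<'E'
def knobview(tag):
    import pickle
    s=ctrl.get_state();m=ctrl.camera_model("wrist");a=ctrl.read_camera("wrist");r=ctrl.regions_of("knob","wrist")
    pickle.dump((s,m,a,r),open(tag+".pkl","wb"))
    for d in r:
        c,_=cv2.findContours(d["mask"].astype(np.uint8),0,1)
        if not c: continue
        c=max(c,key=cv2.contourArea);print(round(d["conf"],2),(np.array(d["xy"])*[560,420]).round(1),cv2.boundingRect(c))
    print(s["position"],s["joint_pos"].round(1),s["clock"]);return s,m,a,r
E
python3 - <<'E'
from h import *
s,m,a,r=knobview("k1");to(.54,.145,.21,-2.5)
cv2.imwrite("pics/k1.png",a)
E
```

```text
0.58 [276.4 124.8] (248, 95, 61, 64)
[0.52057082 0.14652871 0.20705081] [  13.1   10.6  -37.2   99.4    6.5   72.4 -118.1] 8.5167
shift cm [ 2.04 -0.14 -0.23] rv deg [ 0.01  0.17 -0.05] now [0.5196 0.1446 0.2078] [ 1.7999e+02  1.7000e-01 -2.5500e+00] 8.6167
```

View pics/k1.png

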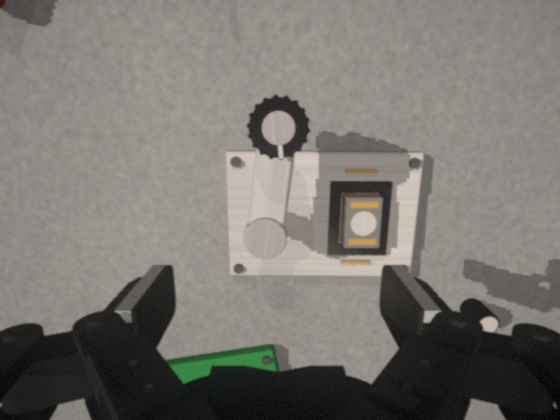

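The picture shows the knob's top centred at (278,127) with its bright mark toward the post, the post cap at (265,238), and the module seated in the nest.

Run:
```python
from h import *
import pickle
s,m,a,r=pickle.load(open("k1.pkl","rb"))
print("knob",atz(m,(278.4,127.5),.112),"post",atz(m,(265,238),.08))
print("dia",np.linalg.norm(atz(m,(248,127),.112)-atz(m,(309,127),.112)))
t=ctrl.camera_model("top");print("tri",tri([(m,(278.4,127.5)),(t,(182,157))]))
to(.578,.142,.19,-2.5)
```

```text
knob [0.57891904 0.14274278 0.112     ] post [0.49120388 0.1571265  0.08      ]
dia 0.04002131168659003
tri (array([0.5786465 , 0.14281632, 0.10578591]), [np.float64(0.00010838773027080913), np.float64(0.00010838773027088388)])
shift cm [ 5.85 -0.01  1.76] rv deg [ 0.01  0.17 -0.05] now [0.5196 0.1446 0.2078] [ 1.7999e+02  1.7000e-01 -2.5500e+00] 8.6167
```

>>> carry_out([
  [5.9,0,3,0,0,-123,8.4],
  [5.9,0,3,0,0,-123,8.4],
  [5.9,0,3,0,0,-123,8.4],
  [5.9,0,3,0,0,-123,8.4],
  [5.9,0,3,0,0,-123,8.4],
  [5.9,0,3,0,0,-123,8.4],
  [5.9,0,3,0,0,-123,8.4],
  [5.9,0,3,0,0,-123,8.4],
  [5.9,0,3,0,0,-123,8.4],
  [5.9,0,3,0,0,-123,8.4],
  [5.9,0,3,0,0,-123,8.4],
  [5.9,0,3,0,0,-123,8.4],
  [5.9,0,3,0,0,-123,8.4],
  [5.9,0,3,0,0,-123,8.4],
  [5.9,0,3,0,0,-123,8.4],
  [5.9,0,3,0,0,-123,8.4],
  [5.9,0,3,0,0,-123,8.4],
  [5.9,0,3,0,0,-123,8.4],
  [5.9,0,3,0,0,-123,8.4],
])

```text
clock: 10.2
position: [0.5786, 0.1412, 0.179]
tcp_rot: [-179.9, 0.0, 120.3]
contact_force: [-0.7, 0.3, 0.6]
finger_gap: 0.0838
grasp_force: 0.0
```

Run:
```python
from h import *
s,m,a,r=knobview("k2");print(s["tcp_rot"])
print("expect px",proj(m,[.5787,.1425,.112]))
to(.5787,.1425,.12,-116)
```

```text
0.85 [281.6 219.9] (249, 182, 66, 73)
[0.57864481 0.14123936 0.17904238] [ 26.3  24.1 -56.3  93.5  20.8  73.6  -3.4] 10.2
[-1.79947095e+02  3.52112436e-02  1.20279674e+02]
expect px [280.13961283 225.54509598]
shift cm [0.08 0.03 5.92] rv deg [-5.000e-02 -1.000e-02 -1.238e+02] now [0.5788 0.1417 0.1792] [-1.7997e+02  3.0000e-02  1.2020e+02] 10.3
```

Run:
```python
from h import *
import pickle
s,m,a,r=pickle.load(open("k2.pkl","rb"));s1,m1,*_=pickle.load(open("k1.pkl","rb"))
print(atz(m,(281.8,222),.112),tri([(m,(281.8,222)),(m1,(278.4,127.5))]))
```

```text
[0.57842064 0.14501283 0.112     ] (array([0.57910076, 0.14303688, 0.10543502]), [np.float64(0.0004931372053909926), np.float64(0.00049313720539094)])
```

>>> carry_out([
  [0,0,1.5,0,0,-122,8.4],
  [0,0,1.5,0,0,-122,8.4],
  [0,0,1.5,0,0,-122,8.4],
  [0,0,1.5,0,0,-122,8.4],
  [0,0,1.5,0,0,-122,8.4],
  [0,0,1.5,0,0,-122,8.4],
  [0,0,1.5,0,0,-122,8.4],
  [0,0,1.5,0,0,-122,8.4],
  [0,0,1.5,0,0,-122,8.4],
  [0,0,1.5,0,0,-122,8.4],
  [0,0,1.5,0,0,-122,8.4],
  [0,0,1.5,0,0,-122,8.4],
  [0,0,1.5,0,0,-122,8.4],
  [0,0,1.5,0,0,-122,8.4],
  [0,0,1.5,0,0,-122,8.4],
  [0,0,1.5,0,0,-122,8.4],
  [0,0,1.5,0,0,-122,8.4],
  [0,0,1.5,0,0,-122,8.4],
  [0,0,1.5,0,0,-122,8.4],
])

```text
clock: 11.88
position: [0.579, 0.1423, 0.1642]
tcp_rot: [-180.0, -0.0, -117.9]
contact_force: [0.6, 0.6, 0.5]
finger_gap: 0.0841
grasp_force: 0.0
```

Run:
```python
from h import *
s,m,a,r=knobview("k3");print(s["tcp_rot"])
print("expect px",proj(m,[.5787,.1425,.112]))
to(.5787,.1425,.083,s["tcp_rot"][2])
```

```text
0.57 [278.1 230.6] (242, 193, 71, 76)
0.34 [322.8 202.6] (243, 150, 191, 119)
[0.57897091 0.14226434 0.16421586] [ 35.3  34.  -72.9  94.1  33.3  77.1 109.5] 11.8833
[-1.79997452e+02 -2.41309740e-02 -1.17866087e+02]
expect px [276.74208061 236.79342435]
shift cm [-0.    0.04  8.13] rv deg [-0.01 -0.02  0.02] now [0.579  0.1423 0.1643] [-1.7999e+02 -2.0000e-02 -1.1785e+02] 11.9833
```

>>> carry_out([
  [0,0,1,0,0,5,8.4],
  [0,0,2.5,0,0,8,8.4],
  [0,0,3,0,0,8,8.4],
  [0,0,3,0,0,8,8.4],
])

```text
clock: 12.32
position: [0.5784, 0.1419, 0.1332]
tcp_rot: [179.9, -0.1, -125.6]
contact_force: [0.3, 0.4, 0.7]
finger_gap: 0.084
grasp_force: 0.0
```

Run:
```python
from h import *
s=ctrl.get_state();print(s["joint_pos"].round(2))
to(.579,.1425,.086,s["tcp_rot"][2])
```

```text
[ 33.76  34.46 -69.87  96.09  33.58  73.79 101.56]
shift cm [-0.1  -0.02  4.72] rv deg [ 0.05 -0.1  -0.  ] now [0.5784 0.1419 0.1332] [ 1.7995e+02 -1.0000e-01 -1.2559e+02] 12.3167
```

Joint 3 is moving back from its limit. Descend and grip the knob.

>>> carry_out([
  [-0.05,0,1.5,0,0,0,8.4],
  [-0.05,0,3,0,0,0,8.0],
  [-0.05,0,4,0,0,0,7.0],
  [-0.05,0,4.7,0,0,0,6.0],
  [-0.05,0,4.7,0,0,0,5.0],
  [-0.05,0,4.7,0,0,0,4.4],
  [-0.05,0,4.7,0,0,0,4.0],
  [-0.05,0,4.7,0,0,0,3.6],
  [-0.05,0,4.7,0,0,0,3.6],
  [-0.05,0,4.7,0,0,0,3.6],
])

```text
clock: 13.15
position: [0.5795, 0.1431, 0.088]
tcp_rot: [-180.0, 0.0, -125.5]
contact_force: [-1.8, -0.1, 5.0]
finger_gap: 0.0383
grasp_force: 60.1
```

```bash
cat >> h.py <<'E'
def st():
    s=ctrl.get_state();print("q",s["joint_pos"].round(1),"p",s["position"].round(4),"rot",s["tcp_rot"].round(2),"F",s["contact_force"].round(2),"M",s["wrist_torque"].round(3),"gap",round(s["finger_gap"],4),s["clock"]);return s
E
python3 - <<'E'
from h import *
s=st()
# arc plan
P=np.array([.4909,.1573]);K=s["position"][:2];d=K-P;r=np.linalg.norm(d);a0=np.degrees(np.arctan2(d[1],d[0]));print("r",r,"a0",a0)
R0=R.from_euler("xyz",s["tcp_rot"],degrees=True)
for t in list(range(6,91,6)):
    p=P+R.from_euler("z",-t,degrees=True).apply([d[0],d[1],0])[:2]
    print(t,(R0.inv().apply([p[0]-K[0],p[1]-K[1],0])*100).round(2))
E
```

```text
q [ 32.1  37.  -67.5  98.5  36.3  69.8  99.7] p [0.5795 0.1431 0.088 ] rot [-1.7998e+02  3.0000e-02 -1.2555e+02] F [-1.83 -0.08  5.03] M [0.055 0.45  0.033] gap 0.0383 13.15
r 0.08971659294205127 a0 -9.093488154563516
6 [ 0.86 -0.37 -0.  ]
12 [ 1.76 -0.66 -0.  ]
18 [ 2.68 -0.84 -0.  ]
24 [ 3.61 -0.93 -0.  ]
30 [ 4.55 -0.92 -0.  ]
36 [ 5.48 -0.82 -0.  ]
42 [ 6.4  -0.61 -0.  ]
48 [ 7.29 -0.31 -0.  ]
54 [ 8.15  0.08 -0.  ]
60 [ 8.95  0.56 -0.01]
66 [ 9.71  1.11 -0.01]
72 [ 1.04e+01  1.75e+00 -1.00e-02]
78 [ 1.102e+01  2.450e+00 -1.000e-02]
84 [ 1.157e+01  3.220e+00 -1.000e-02]
90 [ 1.203e+01  4.040e+00 -1.000e-02]
```

>>> carry_out([
  [0.42,-0.2,0,0,0,3,3.6],
  [0.86,-0.37,0,0,0,6,3.6],
  [1.31,-0.52,0,0,0,9,3.6],
  [1.76,-0.66,0,0,0,12,3.6],
  [2.22,-0.76,0,0,0,15,3.6],
  [2.68,-0.84,0,0,0,18,3.6],
  [3.14,-0.89,0,0,0,21,3.6],
  [3.61,-0.93,0,0,0,24,3.6],
  [4.08,-0.93,0,0,0,27,3.6],
  [4.55,-0.92,0,0,0,30,3.6],
  [4.55,-0.92,0,0,0,30,3.6],
])

```text
clock: 14.07
position: [0.56, 0.101, 0.088]
tcp_rot: [180.0, 0.0, -155.7]
contact_force: [-4.0, 2.0, 5.7]
finger_gap: 0.0381
grasp_force: 60.3
```

```bash
cat > arc.py <<'E'
from h import *
s=st()
P=np.array([.4909,.1573]);K=s["position"][:2];d=K-P;r=np.linalg.norm(d);a0=np.degrees(np.arctan2(d[1],d[0]));print("r",r,"a0",a0)
R0=R.from_euler("xyz",s["tcp_rot"],degrees=True)
for t in list(range(5,61,5)):
    p=P+R.from_euler("z",-t,degrees=True).apply([d[0],d[1],0])[:2]
    print(t,(R0.inv().apply([p[0]-K[0],p[1]-K[1],0])*100).round(2)[:2])
E
python3 arc.py
```

```text
q [ 35.5  30.7 -63.4 102.5  30.   65.8  76.8] p [0.56  0.101 0.088] rot [ 1.7997e+02  3.0000e-02 -1.5568e+02] F [-3.95  2.    5.74] M [ 0.692  0.906 -0.09 ] gap 0.0381 14.0667
r 0.08916276442089108 a0 -39.1809681573742
5 [ 0.71 -0.32]
10 [ 1.45 -0.57]
15 [ 2.2  -0.76]
20 [ 2.97 -0.88]
25 [ 3.74 -0.93]
30 [ 4.52 -0.92]
35 [ 5.3  -0.84]
40 [ 6.06 -0.69]
45 [ 6.81 -0.48]
50 [ 7.53 -0.2 ]
55 [8.23 0.14]
60 [8.9  0.54]
```

>>> carry_out([
  [0.36,-0.16,0,0,0,2.5,3.6],
  [0.71,-0.32,0,0,0,5,3.6],
  [1.45,-0.57,0,0,0,10,3.6],
  [2.2,-0.76,0,0,0,15,3.6],
  [2.97,-0.88,0,0,0,20,3.6],
  [3.74,-0.93,0,0,0,25,3.6],
  [4.52,-0.92,0,0,0,30,3.6],
  [5.3,-0.84,0,0,0,35,3.6],
  [6.06,-0.69,0,0,0,40,3.6],
  [6.81,-0.48,0,0,0,45,3.6],
  [7.24,-0.32,0,0,0,48,3.6],
  [7.53,-0.2,0,0,0,50,3.6],
  [7.53,-0.2,0,0,0,50,3.6],
])

```text
clock: 15.15
position: [0.4928, 0.0688, 0.0879]
tcp_rot: [179.9, 0.1, 154.5]
contact_force: [-1.6, 6.7, 3.2]
finger_gap: 0.0381
grasp_force: 60.2
```

```bash
sed -i 's/range(5,61,5)/range(1,9)/' arc.py; python3 arc.py
```

```text
q [ 38.7  17.5 -58.1 112.2  17.2  59.4  37.5] p [0.4928 0.0688 0.0879] rot [1.7992e+02 6.0000e-02 1.5449e+02] F [-1.6   6.7   3.21] M [ 1.402  0.193 -0.122] gap 0.0381 15.15
r 0.0885424628493819 a0 -88.75111993231118
1 [ 0.14 -0.07]
2 [ 0.28 -0.13]
3 [ 0.42 -0.2 ]
4 [ 0.56 -0.26]
5 [ 0.7  -0.32]
6 [ 0.85 -0.37]
7 [ 0.99 -0.43]
8 [ 1.14 -0.48]
```

>>> carry_out([
  [0.14,-0.07,0,0,0,1,3.6],
  [0.28,-0.13,0,0,0,2,3.6],
  [0.42,-0.2,0,0,0,3,3.6],
  [0.49,-0.23,0,0,0,3.5,3.6],
  [0.49,-0.23,0,0,0,3.5,3.6],
])

```text
clock: 15.57
position: [0.4879, 0.0689, 0.0879]
tcp_rot: [179.9, 0.0, 151.1]
contact_force: [-0.2, 6.8, 4.2]
finger_gap: 0.0379
grasp_force: 60.3
```

```bash
python3 arc.py
```

```text
q [ 38.7  16.6 -57.8 112.8  16.3  59.1  34.7] p [0.4879 0.0689 0.0879] rot [1.7989e+02 4.0000e-02 1.5111e+02] F [-0.24  6.8   4.25] M [1.203 0.168 0.045] gap 0.0379 15.5667
r 0.08846763417709537 a0 -91.95875184774782
1 [ 0.14 -0.07]
2 [ 0.28 -0.14]
3 [ 0.42 -0.2 ]
4 [ 0.56 -0.26]
5 [ 0.7  -0.32]
6 [ 0.85 -0.38]
7 [ 0.99 -0.43]
8 [ 1.14 -0.48]
```

>>> carry_out([
  [0.07,-0.03,0,0,0,0.5,3.6],
  [0.14,-0.07,0,0,0,1,3.6],
  [0.2,-0.1,0,0,0,1.5,3.6],
  [0.2,-0.1,0,0,0,1.5,3.6],
])

```text
clock: 15.9
position: [0.486, 0.069, 0.088]
tcp_rot: [179.9, 0.1, 149.6]
contact_force: [1.2, 5.9, 2.6]
finger_gap: 0.0382
grasp_force: 60.2
```

```bash
python3 arc.py|head -2
```

```text
q [ 38.7  16.2 -57.6 113.1  15.9  58.9  33.4] p [0.486 0.069 0.088] rot [1.7986e+02 7.0000e-02 1.4962e+02] F [1.16 5.94 2.56] M [ 1.189 -0.254  0.078] gap 0.0382 15.9
r 0.08845448168894583 a0 -93.17100253184846
```

>>> carry_out([
  [0.07,-0.03,0,0,0,0.5,3.6],
  [0.14,-0.07,0,0,0,1,3.6],
  [0.14,-0.07,0,0,0,1,3.6],
])

```text
clock: 16.15
position: [0.4858, 0.069, 0.0881]
tcp_rot: [179.7, 0.2, 148.6]
contact_force: [8.9, 5.7, -4.4]
finger_gap: 0.0379
grasp_force: 60.7
```

```bash
python3 arc.py|head -2
```

```text
q [ 38.7  15.9 -57.5 113.3  15.7  58.7  32.6] p [0.4858 0.069  0.0881] rot [179.74   0.19 148.61] F [ 8.9   5.67 -4.44] M [ 1.248 -1.733  0.093] gap 0.0379 16.15
r 0.08840832012419787 a0 -93.30103467655694
```

The stop is reached: Fx rose to 9 N with no further motion. Now turn clockwise.

>>> carry_out([
  [0,0,0,0,0,5,3.6],
  [0,0,0,0,0,10,3.6],
  [0,0,0,0,0,15,3.6],
  [0,0,0,0,0,20,3.6],
  [0,0,0,0,0,25,3.6],
])

```text
clock: 16.57
position: [0.486, 0.0693, 0.0881]
tcp_rot: [179.7, 0.1, 123.4]
contact_force: [9.6, 7.2, -5.9]
finger_gap: 0.0379
grasp_force: 60.8
```

```bash
python3 -c "
from h import *
st()"
```

```text
q [ 35.   14.6 -53.1 113.4  13.7  58.2   9. ] p [0.486  0.0693 0.0881] rot [1.7966e+02 5.0000e-02 1.2340e+02] F [ 9.64  7.21 -5.95] M [ 1.442 -2.031  0.21 ] gap 0.0379 16.5667
```

>>> carry_out([
  [0,0,0,0,0,4,3.6],
  [0,0,0,0,0,8,3.6],
])

```text
clock: 16.73
position: [0.4861, 0.0693, 0.0881]
tcp_rot: [179.6, 0.0, 115.5]
contact_force: [9.7, 6.7, -5.3]
finger_gap: 0.0384
grasp_force: 60.8
```

```bash
python3 -c "
from h import *
st()"
```

```text
q [ 33.9  14.2 -51.8 113.4  13.1  58.    1.5] p [0.4861 0.0693 0.0881] rot [1.7965e+02 1.0000e-02 1.1545e+02] F [ 9.67  6.68 -5.29] M [ 1.465 -2.096  0.268] gap 0.0384 16.7333
```

>>> carry_out([
  [0,0,0,0,0,4,3.6],
  [0,0,0,0,0,8,3.6],
])

```text
clock: 16.9
position: [0.4863, 0.0694, 0.0882]
tcp_rot: [179.6, -0.0, 107.5]
contact_force: [10.7, 6.5, -6.8]
finger_gap: 0.0381
grasp_force: 60.9
```

```bash
python3 -c "
from h import *
st()"
```

```text
q [ 32.8  13.9 -50.5 113.4  12.6  57.9  -6.1] p [0.4863 0.0694 0.0882] rot [ 1.7963e+02 -5.0000e-02  1.0746e+02] F [10.68  6.55 -6.77] M [ 1.533 -2.244  0.256] gap 0.0381 16.9
```

>>> carry_out([
  [0,0,0,0,0,4,3.6],
  [0,0,0,0,0,7,3.6],
])

```text
clock: 17.07
position: [0.4864, 0.0694, 0.0882]
tcp_rot: [179.6, -0.1, 100.4]
contact_force: [10.9, 7.1, -6.9]
finger_gap: 0.0381
grasp_force: 60.9
```

```bash
python3 -c "
from h import *
st()"
```

```text
q [ 31.9  13.6 -49.4 113.5  12.1  57.8 -12.8] p [0.4864 0.0694 0.0882] rot [ 1.7963e+02 -9.0000e-02  1.0045e+02] F [10.91  7.07 -6.93] M [ 1.453 -2.437  0.263] gap 0.0381 17.0667
```

>>> carry_out([
  [0,0,0,0,0,4,3.6],
  [0,0,0,0,0,7,3.6],
])

```text
clock: 17.23
position: [0.4865, 0.0695, 0.0883]
tcp_rot: [179.6, -0.1, 93.5]
contact_force: [10.5, 7.5, -6.2]
finger_gap: 0.0382
grasp_force: 60.9
```

```bash
python3 -c "
from h import *
st()"
```

```text
q [ 31.   13.4 -48.4 113.5  11.7  57.7 -19.4] p [0.4865 0.0695 0.0883] rot [ 1.7963e+02 -1.3000e-01  9.3460e+01] F [10.48  7.51 -6.15] M [ 1.509 -2.32   0.26 ] gap 0.0382 17.2333
```

>>> carry_out([
  [0,0,0,0,0,4,3.6],
  [0,0,0,0,0,7,3.6],
])

```text
clock: 17.4
position: [0.4866, 0.0695, 0.0884]
tcp_rot: [179.6, -0.2, 86.5]
contact_force: [11.1, 7.0, -6.3]
finger_gap: 0.0384
grasp_force: 61.0
```

```bash
python3 -c "
from h import *
st()"
```

```text
q [ 30.1  13.1 -47.3 113.5  11.4  57.6 -26.1] p [0.4866 0.0695 0.0884] rot [ 1.7964e+02 -1.7000e-01  8.6460e+01] F [11.11  6.99 -6.28] M [ 1.459 -2.371  0.23 ] gap 0.0384 17.4
```

>>> carry_out([
  [0,0,0,0,0,4,3.6],
  [0,0,0,0,0,7,3.6],
])

```text
clock: 17.57
position: [0.4867, 0.0695, 0.0884]
tcp_rot: [179.7, -0.2, 79.4]
contact_force: [11.4, 7.1, -7.2]
finger_gap: 0.0381
grasp_force: 60.9
```

```bash
python3 -c "
from h import *
st()"
```

```text
q [ 29.2  12.9 -46.3 113.5  11.   57.5 -32.8] p [0.4867 0.0695 0.0884] rot [179.66  -0.23  79.43] F [11.37  7.12 -7.2 ] M [ 1.552 -2.477  0.005] gap 0.0381 17.5667
```

>>> carry_out([
  [0,0,0,0,0,4,3.6],
])

```text
clock: 17.65
position: [0.4867, 0.0694, 0.0884]
tcp_rot: [179.7, -0.3, 75.5]
contact_force: [12.1, 6.7, -7.0]
finger_gap: 0.0382
grasp_force: 60.9
```

```bash
python3 -c "
from h import *
st()"
```

```text
q [ 28.7  12.8 -45.8 113.6  10.8  57.5 -36.6] p [0.4867 0.0694 0.0884] rot [179.67  -0.25  75.5 ] F [12.11  6.65 -7.05] M [ 1.476 -2.525  0.166] gap 0.0382 17.65
```

>>> carry_out([
  [0,0,0,0,0,4,3.6],
])

```text
clock: 17.73
position: [0.4868, 0.0694, 0.0884]
tcp_rot: [179.7, -0.3, 71.5]
contact_force: [12.8, 5.4, -7.5]
finger_gap: 0.0384
grasp_force: 60.9
```

```bash
python3 -c "
from h import *
st()"
```

```text
q [ 28.2  12.7 -45.2 113.6  10.6  57.4 -40.5] p [0.4868 0.0694 0.0884] rot [179.67  -0.28  71.46] F [12.78  5.38 -7.54] M [ 1.436 -2.631  0.3  ] gap 0.0384 17.7333
```

>>> carry_out([
  [0,0,0,0,0,3,3.6],
])

```text
clock: 17.82
position: [0.4868, 0.0694, 0.0884]
tcp_rot: [179.7, -0.3, 68.5]
contact_force: [13.6, 6.0, -6.7]
finger_gap: 0.0383
grasp_force: 60.9
```

```bash
python3 -c "
from h import *
st()"
```

```text
q [ 27.8  12.6 -44.8 113.6  10.4  57.4 -43.4] p [0.4868 0.0694 0.0884] rot [179.68  -0.29  68.45] F [13.56  6.04 -6.69] M [ 1.465 -2.605  0.269] gap 0.0383 17.8167
```

>>> carry_out([
  [0,0,0,0,0,3,3.6],
])

```text
clock: 17.9
position: [0.4869, 0.0694, 0.0884]
tcp_rot: [179.7, -0.3, 65.5]
contact_force: [12.2, 6.6, -7.5]
finger_gap: 0.038
grasp_force: 60.9
```

```bash
python3 -c "
from h import *
st()"
```

```text
q [ 27.5  12.5 -44.4 113.6  10.3  57.4 -46.2] p [0.4869 0.0694 0.0884] rot [179.7   -0.31  65.51] F [12.2   6.59 -7.47] M [ 1.455 -2.732  0.12 ] gap 0.038 17.9
```

Torque fell to about 0 at yaw 79° (first click), rose to 0.30 N m, and is falling again toward the second detent. I'll ease onto it and let go.

>>> carry_out([
  [0,0,0,0,0,3.5,3.6],
  [0,0,0,0,0,3.5,4.2],
  [0,0,0,0,0,3.5,5.0],
  [0,0,0,0,0,3.5,6.0],
  [0,0,0,0,0,3.5,7.0],
  [0,0,0,0,0,3.5,7.0],
  [0,0,-1,0,0,3.5,7.0],
  [0,0,-3,0,0,3.5,7.0],
  [0,0,-6,0,0,3.5,7.0],
  [0,0,-9,0,0,3.5,7.0],
  [0,0,-12,0,0,3.5,7.0],
  [-5,0,-14,0,0,3.5,7.0],
  [-9,0,-14,0,0,3.5,7.0],
  [-9,0,-14,0,0,3.5,7.0],
])

```text
clock: 19.07
position: [0.4447, -0.0191, 0.2294]
tcp_rot: [179.8, 0.1, 61.7]
contact_force: [1.2, -0.4, 0.6]
finger_gap: 0.0698
grasp_force: 0.0
```

Run:
```python
from h import *
s=st();m=ctrl.camera_model("wrist");a=ctrl.read_camera("wrist");b=ctrl.read_camera("top")
v=np.hstack([cv2.resize(a,(400,300)),cv2.resize(b[130:280,100:300],(400,300),interpolation=cv2.INTER_CUBIC)])
cv2.imwrite("pics/end.png",v)
```

```text
q [ 37.9  -3.8 -38.9 109.3  -2.3  73.6 -28.5] p [ 0.4447 -0.0191  0.2294] rot [1.7984e+02 8.0000e-02 6.1720e+01] F [ 1.17 -0.44  0.56] M [-0.068 -0.04   0.006] gap 0.0698 19.0667
```

View pics/end.png

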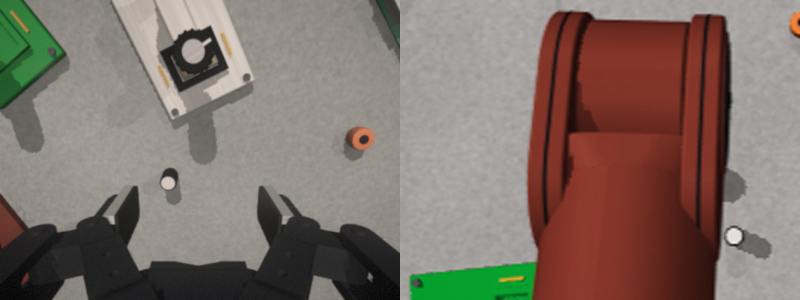

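The final picture shows the arm over the nest with the knob at (193,50), its mark turned about 90° clockwise, and the choke and capacitor undisturbed. The gripper is clear.

```bash
python3 -c "
from h import *
print(ctrl.finish_job())"
```

```text
the job is handed in; nothing more can be done
None
```

The job is handed in: the module lies flat in the nest, the clamp arm is against its stop, and I let go of the knob at about the second click. I counted clicks from the wrist torque, not by looking at the nub. The last pictures show the choke and capacitor where they were; the transformer and screwdriver were not in view.

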